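# Turn a test cassette face up onto the reader's shelf

### The job

The test cassette lies face down on the bench in front of the reader. Without picking it up, push it against the edge of the reader's low loading shelf so that its near edge tips up and it flips over onto the shelf, face up, and then push it along the shelf until it sits square against the back stop. Leave the dropper bottle, the vial and the tray where they stand.

Things in the scene. Friction and masses are not known exactly. Their poses are not given: they have to be found in the camera images.
- cassette: test cassette, rigid slab 50 (its x) x 100 (y) x 12 mm (z), about 45 g, origin at its centre; z points out of its face. White face half (window, round well) 5 mm thick, 40 mm wide; plain grey back half 7 mm thick, 50 mm wide: a 5 mm lip along both long edges. Starts face down on the bench before the shelf (lip 5 to 12 mm up), long edges within 0.3 rad of the shelf edge's direction
- edge_a (a point): middle of the outer face of one long lip of the cassette (its x = +25 mm, z = -2.5 mm); a fingertip pressed level on a lip with about 6 N, the cassette backed by the shelf's edge, grips it by friction and can drag it upward
- edge_b (a point): middle of the outer face of the other long lip (its x = -25 mm, z = -2.5 mm)
- reader: white bench reader, fixed, 200 mm wide (its y). Origin on the bench at the foot of the loading shelf's front edge, mid-width; x points away from the robot, onto the shelf. The grey shelf is a step 8 mm high with a sharp upright edge at x = 0, open above and at the sides, flat to x = 80 mm. White housing from x = 90 to 200 mm, 42 mm high
- dropper: bystander: dropper bottle standing on the bench beside the reader, 28 mm across, 65 mm high, origin under its centre
- vial: bystander: amber vial standing on the bench on the other side, 24 mm across, 45 mm high, origin under its centre
- tip_tray: bystander: open divided tray on the bench, 110 x 75 x 35 mm, origin under its centre
- stop (a point): middle of the front face of the black back stop, a 200 mm wide bar at the shelf's far side (reader x = 80 mm), at shelf height (8 mm); the bar's top is 20 mm above the bench
Mind the look-alikes: they are no part of the job. What is meant by the cassette is not orange, turquoise or yellow, and is the larger of those in its own colour.

How it is judged:
By the outcome, as a careful person would: the job done as asked, in the order asked, and still so for the second after the job is handed in, with the robot touching nothing.
It also fails if it takes over 54 s, if anything falls off the work surface, if the arm or the gripper's body presses on something with over 40 N, if the wrist force passes 120 N, or if a joint passes its speed limit or range.

### The arm

A 6-joint arm with a two-finger parallel gripper is mounted at the origin on the work surface. World frame = base frame: x ahead of the robot, y to its left, z up, the work surface at z = 0. Lengths are in mm, angles in degrees, forces in N, time in s.
With the tool pointing down it reaches from about 300 to 850 mm from the base axis. Payload 4.2 kg.
Tool frame: the origin (TCP) lies at the very end of the fingers, on their centre line; the grasp point (between the pads) lies 19 mm behind it; z points along the fingers, y is the line along which they close (so a half turn about z gives the same grasp; the last joint's range is limited). The gripper opens to 91 mm and grips with 3 to 60 N. Pads are 32 mm wide; open, the fingers measure 118 mm over their backs; the gripper's body (76 mm by 178 mm) begins 60 mm behind the grasp point.
Start: joints at [-65.661, 18.312, 89.639, -0, 72.044, -1.146], TCP at [247.415, -519.066, 213.976] pointing down, gripper open.
Joint ranges: [-177.97, 177.97], [-48.28, 115.42], [12.27, 149.76], [-77.06, 257.06], [2.81, 150.46], [-146.56, 146.56]. Speed limits (degrees/s): [147.25, 147.25, 180, 180, 180, 180].

### API

Orientations are given as [roll, pitch, yaw] about the fixed x, y, z axes, in that order (R = Rz(yaw) Ry(pitch) Rx(roll)).
In Python, from workcell import env, eyes gives the robot as it stands.
- The arm moves only by the tool send_rows, never from a script. Its argument "targets" is text: rows parted by semicolons, each of 7 numbers parted by spaces: the shift along the tool's x, y, z in m, then the turn, a rotation vector about the tool's x, y, z in degrees, then the opening in per cent of the stroke, from 0 (shut) to 100 (fully open). A call has 1 to 12 rows; each row is the pose to reach, as a shift and turn from the pose commanded when the call began, along the tool's axes at that moment; what a row does not reach only later rows make up. A row lasts 1/12 s, in which the tool goes at most 41.7 mm and 7.16 degrees, less where a joint would pass 70% of its speed; a pose out of reach is approached as far as the arm can. A call with a gripper value outside its range is refused whole. The fingers move at their own pace and stop on an object; "grip_force" is the grip in N (left out, the last holds). Time passes only in rows, so rows that repeat a pose let the fingers close. It gives the time, the measured TCP pose, the force, the opening and the grip force at its end, in the units of the state.
- env.state(): the state, without advancing time (a new reading comes with each control period).
- eyes.grab_frame(name): name is "scene" or "top"; returns a dict with "image" (384x512x3 uint8, blue, green, red), "fovy" (degrees; the focal length in pixels is half the picture's height over the tangent of half this angle, whatever the lens; pixels are square), "cx", "cy" (the principal point, pixels), "eye" and "attitude" of the camera in the world. Camera axes: x right, y up, looking along -z (the intrinsics and any distortion apply to the point x, -y, -z); pixel columns grow to the right and rows downward; lengths in mm; the calibration is good to about 2 mm. A picture is of the moment at which its call begins. There is no depth.
- env.job_done(): hands the job in; it is judged then, once.
The state is a dict: "time_s": time; "qpos": joint angles; "qvel": joint speeds; "effort": joint torques, N m; "ee_pos": TCP position; "ee_rot": TCP orientation; "force": force on the tool from outside, world axes, zero at the start; "torque": the same for the moment, N m; "gripper_width": finger opening in mm; "gripper_force": force on a finger pad.
Only numpy, scipy, OpenCV 4.12 (cv2) and the standard library are available. Lean on these libraries where they do the work, as an engineer would, in place of code of your own. Each camera call takes 0.05 s, during which the arm holds its last target. There are 200 camera calls.

## Working session

There is one attempt and no reset: what is moved stays moved. The work goes in short steps, Python scripts to look and compute and a tool call to move; the robot and the scene stay as the last step left them, time stands still between calls to the robot, and variables do not carry over. Pictures are saved under pics/ and viewed, at most 10 in all, crops included, and the job is handed in when it is done.

Besides the shell and the picture viewer there is one more tool, called as name(argument=value, ...) on one line, values as JSON. send_rows: Moves the arm, as the interface text tells. Its arguments: {"type":"object","properties":{"targets":{"type":"string"},"grip_force":{"type":"number"}},"required":["targets"]}

```bash
mkdir -p pics
python3 - <<'E'
from workcell import env, eyes
import cv2,numpy as np
for n in("scene","top"):
    f=eyes.grab_frame(n); cv2.imwrite(f"pics/{n}0.png",f["image"])
    print(n,{k:(v.tolist() if hasattr(v,'tolist') else v) for k,v in f.items() if k!="image"})
print(env.state())
E
ls
```

```text
scene {'fovy': 56.08020147751754, 'cx': 254.60815160256877, 'cy': 193.59193334697457, 'eye': [1014.2820074745377, 42.048523723438244, 548.2553490577774], 'attitude': [41.60408099694084, 0.08435666395028603, 96.51646992379037]}
top {'fovy': 47.866319757910595, 'cx': 261.2657093695811, 'cy': 187.91117502534271, 'eye': [381.94814027386684, 0.9830927427839423, 962.0404798137519], 'attitude': [10.47309787772146, 1.6901317703900804, -91.36608463009262]}
{'time_s': 0.1, 'qpos': array([-6.56596144e+01,  1.83484326e+01,  8.96979309e+01,  3.72718393e-05,
        7.20447121e+01, -1.14664487e+00]), 'qvel': array([-0.03339219, -0.16736834, -0.16411196,  0.00348165,  0.01454513,
       -0.02734302]), 'effort': array([-1.89781649e-04, -4.13332987e+01, -2.32509685e+01,  7.28377886e-02,
        4.22062667e-02, -6.26473388e-05]), 'ee_pos': array([ 247.23792911, -518.64132564,  213.20986663]), 'ee_rot': array([-1.79908943e+02, -1.85797847e-03,  2.54870174e+01]), 'force': array([ 0.8336644 , -0.87409971, -0.0965485 ]), 'torque': array([-0.02440242, -0.00398215,  0.02156174]), 'gripper_force': 0.0, 'gripper_width': 91.21796734281894}
pics
```

View pics/scene0.png

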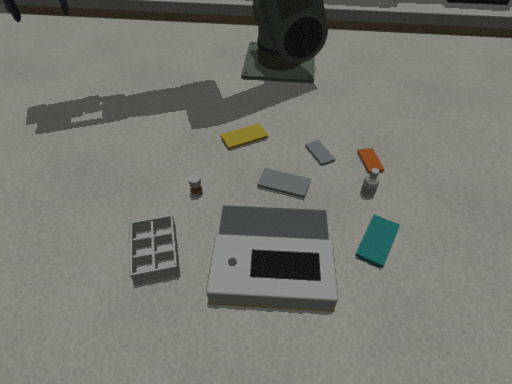

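View pics/top0.png

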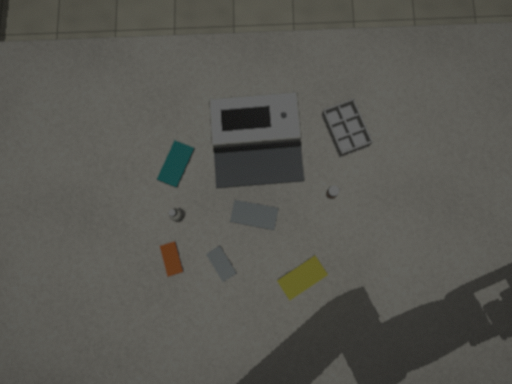

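The scene view shows the grey cassette near (284,183) with the reader shelf at (273,222). In the top view the cassette is near (255,215) and the shelf spans (215–303, 147–187). The smaller grey slab at (221,263) in the top view is a look-alike.

```bash
cat > h.py <<'E'
from workcell import env, eyes
import cv2, numpy as np
from scipy.spatial.transform import Rotation as Rn
def cam(f):
    return f["image"].shape[0]/2/np.tan(np.radians(f["fovy"]/2)), Rn.from_euler('xyz',f["attitude"],degrees=True).as_matrix(), np.array(f["eye"])
def px2w(f,p,z):
    k,R,e=cam(f); p=np.atleast_2d(np.asarray(p,float))
    d=np.c_[(p[:,0]-f["cx"])/k,-(p[:,1]-f["cy"])/k,-np.ones(len(p))]@R.T
    return e+d*((z-e[2])/d[:,2])[:,None]
def w2px(f,P):
    k,R,e=cam(f); c=(np.atleast_2d(P)-e)@R
    return np.c_[f["cx"]+k*c[:,0]/-c[:,2], f["cy"]-k*c[:,1]/-c[:,2]]
def blob(img,seed,tol):
    m=np.zeros((img.shape[0]+2,img.shape[1]+2),np.uint8)
    cv2.floodFill(img.copy(),m,seed,0,(tol,)*3,(tol,)*3,4|(255<<8)|cv2.FLOODFILL_MASK_ONLY|cv2.FLOODFILL_FIXED_RANGE)
    m=cv2.morphologyEx(m[1:-1,1:-1],cv2.MORPH_CLOSE,np.ones((3,3)))
    return m,max(cv2.findContours(m,0,1)[0],key=cv2.contourArea)
E
python3 - <<'E'
from h import *
for n,seeds in(("top",dict(cas=(255,215),shelf=(258,168))),("scene",dict(cas=(284,183),shelf=(273,222)))):
    f=eyes.grab_frame(n); im=cv2.bilateralFilter(f["image"],7,25,5)
    print(n,[im[s[1],s[0]] for s in seeds.values()], "bench",im[200,240])
    for k,s in seeds.items():
        m,c=blob(im,s,14)
        r=cv2.minAreaRect(c); z=12 if k=="cas" else 8
        ap=cv2.approxPolyDP(c,4,True)[:,0]
        print(k,cv2.contourArea(c),np.round(r[0]),"rect->w",np.round(px2w(f,cv2.boxPoints(r),z)[:,:2],1).tolist(),"poly",ap.tolist(),np.round(px2w(f,ap,z)[:,:2],1).tolist())
        f["image"][m>0]=(0,0,255) if k=="cas" else (0,255,0)
    g=eyes.grab_frame(n)["image"]; x,y,w,h=(190,80,200,150) if n=="top" else (180,120,200,150)
    cv2.imwrite(f"pics/{n}1.png",np.hstack([cv2.resize(q[y:y+h,x:x+w],None,fx=2,fy=2) for q in(g,f["image"])]))
cv2.imwrite("pics/both1.png",cv2.convertScaleAbs(np.vstack([cv2.imread("pics/top1.png"),cv2.imread("pics/scene1.png")]),alpha=1.6))
E
```

```text
top [array([83, 83, 80], dtype=uint8), array([55, 55, 53], dtype=uint8)] bench [86 90 89]
cas 1942.0 [258. 183.] rect->w [[682.7, 139.9], [683.1, -74.8], [462.0, -72.8], [460.5, 133.2]] poly [[301, 133], [213, 144], [211, 136], [214, 186], [238, 190], [229, 207], [230, 223], [277, 228], [280, 208], [272, 193], [266, 199], [261, 191], [305, 180], [302, 148], [302, 182], [216, 188], [212, 146], [284, 138], [301, 142]] [[683.0, -68.9], [663.5, 132.7], [682.7, 137.2], [565.7, 130.8], [555.0, 77.0], [517.3, 97.5], [481.6, 95.7], [467.8, -7.6], [511.9, -15.6], [546.0, 1.2], [532.9, 14.9], [551.3, 25.6], [573.4, -73.4], [647.5, -69.7], [569.0, -66.5], [561.0, 126.3], [658.8, 135.0], [672.4, -29.8], [661.7, -68.0]]
shelf 2941.0 [258. 166.] rect->w [[645.6, 132.7], [655.9, -67.0], [572.4, -70.2], [561.9, 126.5]] poly [[300, 145], [214, 152], [216, 186], [301, 181]] [[655.9, -65.7], [645.6, 131.0], [566.4, 126.8], [572.2, -64.6]]
scene [array([106, 106,  99], dtype=uint8), array([74, 73, 69], dtype=uint8)] bench [125 133 133]
cas 807.0 [284. 181.] rect->w [[512.6, -11.3], [461.6, -7.6], [486.6, 97.5], [535.0, 89.6]] poly [[257, 183], [306, 194], [310, 179], [265, 168]] [[512.0, -11.2], [530.9, 88.8], [488.5, 96.2], [466.6, 0.9]]
shelf 2905.0 [274. 222.] rect->w [[642.2, -67.0], [575.0, -76.5], [564.3, 132.7], [631.4, 128.8]] poly [[222, 209], [219, 233], [327, 238], [324, 210]] [[584.3, -71.2], [640.7, -66.9], [629.6, 128.9], [564.7, 124.4]]
```

View pics/both1.png

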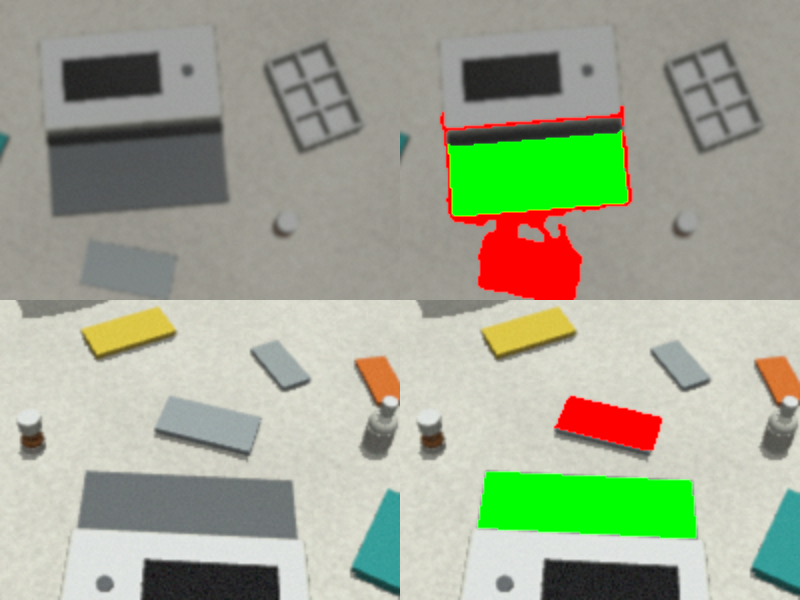

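The bottom-left crop separates the cassette clearly: it is bluish grey at about (284,181), against a warmer bench. The flood fill in the top view leaked onto the bench. I'll refine with sub-pixel edge fits.

```bash
cat >> h.py <<'E'
def edge(img,a,b,half=6,n=60):
    """sub-pixel line near segment a-b: strongest gradient across it, robust fit; returns two points on it"""
    a,b=np.array(a,float),np.array(b,float); t=(b-a)/np.linalg.norm(b-a); nn=np.array([-t[1],t[0]])
    s=np.arange(-half,half+.01,.25); P=[]
    L=np.linspace(.08,.92,n)
    g=cv2.GaussianBlur(img.astype(np.float32),(0,0),1.0)
    X=(a+(b-a)*L[:,None])[:,None]+nn*s[None,:,None]
    v=cv2.remap(g,X[...,0].astype(np.float32),X[...,1].astype(np.float32),1)
    v=cv2.blur(v,(1,7))
    gr=np.abs(np.gradient(v,axis=1)); i=gr.argmax(1)
    P=X[np.arange(n),i]
    vx,vy,x0,y0=cv2.fitLine(P.astype(np.float32),cv2.DIST_HUBER,0,.01,.01).ravel()
    o=np.array([x0,y0]);d=np.array([vx,vy]); r=np.abs((P-o)@[-vy,vx])
    return np.array([o+d*((a-o)@d),o+d*((b-o)@d)]), np.median(r)
def cross(l,m):
    q=np.cross(np.cross([*l[0],1],[*l[1],1]),np.cross([*m[0],1],[*m[1],1])); return q[:2]/q[2]
def bluemask(f,roi,thr):
    x0,y0,x1,y1=roi; im=cv2.GaussianBlur(f["image"].astype(np.float32),(0,0),1.2)
    d=im[...,0]-im[...,2]; m=np.zeros(d.shape,np.uint8); m[y0:y1,x0:x1]=(d[y0:y1,x0:x1]>thr)*255
    return m,max(cv2.findContours(m,0,1)[0],key=cv2.contourArea)
E
python3 - <<'E'
from h import *
F={n:eyes.grab_frame(n) for n in("top","scene")}
G={n:cv2.cvtColor(F[n]["image"],cv2.COLOR_BGR2GRAY) for n in F}
for n,a,b,z,name in(("top",(216,187),(302,182),8,"front"),("top",(215,187),(212,148),8,"side+y"),("top",(303,182),(300,145),8,"side-y"),
  ("top",(211,149),(300,140),42,"hfront?"),
  ("scene",(221,208),(326,209),8,"front"),("scene",(221,208),(217,233),8,"side-y"),("scene",(326,209),(329,238),8,"side+y")):
    l,r=edge(G[n],a,b); w=px2w(F[n],l,z)[:,:2]; print(n,name,l.round(1).tolist(),round(float(r),2),w.round(1).tolist(), "ang",np.degrees(np.arctan2(*(w[1]-w[0])[::-1])).round(1))
for n,roi in(("top",(222,194,290,236)),("scene",(250,160,320,200))):
    m,c=bluemask(F[n],roi,0); r=cv2.minAreaRect(c); b=cv2.boxPoints(r)
    print(n,cv2.contourArea(c),r,)
    B=[edge(G[n] if n=="scene" else cv2.GaussianBlur(F[n]["image"][...,2],(0,0),1),b[i],b[(i+1)%4],4) for i in range(4)]
    C=np.array([cross(B[i-1][0],B[i][0]) for i in range(4)]); 
    for nm,q in(("rect",b),("edge",C)):
        w=px2w(F[n],q,12)[:,:2]; print(nm,w.round(1).tolist(),"c",w.mean(0).round(1),"sides",[round(float(np.linalg.norm(w[i]-w[i-1])),1) for i in range(4)])
    mo=px2w(F[n],c[:,0],12)[:,:2].astype(np.float32); print("wrect",cv2.minAreaRect(mo))
E
```

```text
top front [[216.1, 188.1], [301.9, 181.2]] 0.14 [[561.5, 126.6], [571.6, -66.7]] ang -87.0
top side+y [[215.7, 187.0], [213.1, 147.9]] 0.21 [[564.2, 127.5], [655.3, 133.0]] ang 3.4
top side-y [[304.2, 181.9], [300.6, 144.9]] 0.19 [[569.9, -71.7], [656.0, -67.1]] ang 3.0
top hfront? [[210.7, 145.3], [299.8, 137.7]] 0.07 [[651.7, 133.7], [662.7, -63.6]] ang -86.8
scene front [[221.2, 204.8], [326.0, 209.8]] 0.23 [[574.1, -74.7], [563.9, 128.1]] ang 92.9
scene side-y [[222.0, 208.2], [218.0, 233.2]] 0.13 [[582.3, -71.6], [641.3, -68.7]] ang 2.7
scene side+y [[325.6, 209.0], [328.2, 238.1]] 0.17 [[562.0, 127.5], [629.6, 131.0]] ang 3.0
top 882.0 ((253.70887756347656, 214.37203979492188), (44.06560134887695, 21.595787048339844), 10.491477012634277)
rect [[486.1, 95.4], [533.2, 86.2], [512.5, -9.7], [465.8, 0.4]] c [499.4  43.1] sides [97.2, 48.1, 98.1, 47.8]
edge [[483.9, 97.6], [534.6, 85.8], [515.0, -12.3], [462.0, -1.2]] c [498.9  42.5] sides [101.2, 52.1, 100.1, 54.2]
wrect ((499.394287109375, 42.97411346435547), (97.46863555908203, 47.92891311645508), 77.99070739746094)
scene 878.0 ((283.5, 182.00001525878906), (49.477272033691406, 19.6453857421875), 14.03624439239502)
rect [[519.0, -10.2], [462.7, -6.1], [487.0, 95.9], [540.4, 87.3]] c [502.3  41.7] sides [99.8, 56.4, 104.9, 54.2]
edge [[524.9, -13.5], [464.5, -1.0], [486.5, 98.6], [545.4, 86.1]] c [505.3  42.5] sides [101.7, 61.7, 102.0, 60.2]
wrect ((502.43450927734375, 42.30697250366211), (99.30725860595703, 54.847225189208984), 77.58345031738281)
```

The edge fits agree across both views:

| Item | Position (mm) | Yaw |
|---|---|---|
| Reader origin | about (567.5, 28) | 3.0° |
| Cassette centre | about (500, 42.5) | −12° |

The plan is to hold the fingers about 60 mm apart with the closing line parallel to the shelf edge. I'll then square the cassette against the edge, drag it up, flip it and push it to the stop.

send_rows(targets="0.32 -0.34 0.09 0 0 22.5 66;0.32 -0.34 0.09 0 0 22.5 66;0.32 -0.34 0.09 0 0 22.5 66;0.32 -0.34 0.09 0 0 22.5 66;0.32 -0.34 0.09 0 0 22.5 66;0.32 -0.34 0.09 0 0 22.5 66;0.32 -0.34 0.09 0 0 22.5 66;0.32 -0.34 0.09 0 0 22.5 66;0.32 -0.34 0.09 0 0 22.5 66;0.32 -0.34 0.09 0 0 22.5 66;0.32 -0.34 0.09 0 0 22.5 66;0.32 -0.34 0.09 0 0 22.5 66;")

```text
time_s: 1.4
ee_pos: [390.1, -70.8, 123.4]
ee_rot: [-179.9, 0.0, 3.2]
force: [-0.4, -0.6, 0.1]
gripper_width: 60.2
gripper_force: 0.0
```

send_rows(targets="0.015 -0.036 0.02 0 0 0 66;0.03 -0.072 0.03 0 0 0 66;0.042 -0.107 0.04 0 0 0 66;0.042 -0.107 0.075 0 0 0 66;0.042 -0.107 0.1 0 0 0 66;0.042 -0.107 0.112 0 0 0 66;0.042 -0.107 0.117 0 0 0 66;0.042 -0.107 0.119 0 0 0 66;0.042 -0.107 0.119 0 0 0 66")

```text
time_s: 2.15
ee_pos: [426.8, 34.5, 5.2]
ee_rot: [180.0, -0.0, 3.0]
force: [0.1, 0.4, 0.8]
gripper_width: 60.5
gripper_force: 0.0
```

send_rows(targets="0.004 -0.004 0.0025 0 0 0 66;0.008 -0.004 0.0025 0 0 0 66;0.013 -0.004 0.0025 0 0 0 66;0.018 -0.004 0.0025 0 0 0 66;0.023 -0.004 0.0025 0 0 0 66;0.028 -0.004 0.0025 0 0 0 66;0.033 -0.004 0.0025 0 0 0 66;0.038 -0.004 0.0025 0 0 0 66;0.043 -0.004 0.0025 0 0 0 66;0.048 -0.004 0.0025 0 0 0 66;0.053 -0.004 0.0025 0 0 0 66;0.058 -0.004 0.0025 0 0 0 66")

```text
time_s: 3.15
ee_pos: [484.5, 41.6, 2.4]
ee_rot: [180.0, 0.0, 3.0]
force: [-1.6, -0.1, -0.5]
gripper_width: 60.2
gripper_force: 0.1
```

Run:
```python
from h import *
a=eyes.grab_frame("scene")["image"][130:250,190:350]; b=eyes.grab_frame("top")["image"][130:250,180:340]
cv2.imwrite("pics/v2.png",cv2.convertScaleAbs(np.hstack([cv2.resize(q,None,fx=2.5,fy=2.5,interpolation=2) for q in(a,b)]),alpha=1.5))
```

```text
(no output)
```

View pics/v2.png

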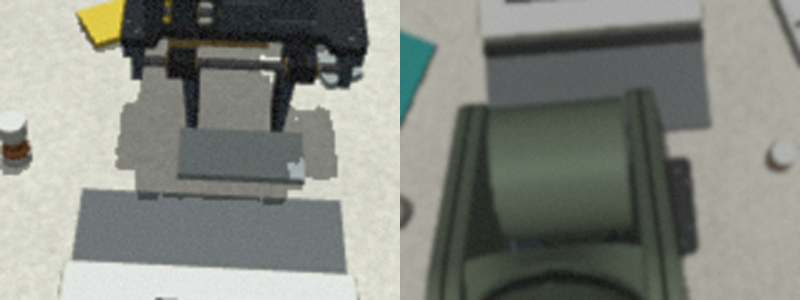

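The left crop shows the cassette now flush with both fingers and parallel to the shelf edge, centred between them, with a gap left to the shelf. The top view is blocked by the arm.

send_rows(targets="0.003 0 0.0005 0 0 0 66;0.006 0 0.0005 0 0 0 66;0.009 0 0.0005 0 0 0 66;0.011 0 0.0005 0 0 0 66;0.013 0 0.0005 0 0 0 66;0.0145 0 0.0005 0 0 0 66;0.016 0 0.0005 0 0 0 66;0.017 0 0.0005 0 0 0 66")

```text
time_s: 3.92
ee_pos: [500.9, 42.4, 1.9]
ee_rot: [180.0, 0.0, 3.0]
force: [-1.8, -1.4, 1.3]
gripper_width: 60.0
gripper_force: 0.8
```

send_rows(targets="0.0005 0 0 0 0 0 66;0.001 0 0 0 0 0 66;0.0015 0 0 0 0 0 66;0.002 0 0 0 0 0 66;0.002 0 0 0 0 0 66")

```text
time_s: 4.33
ee_pos: [501.0, 42.4, 1.7]
ee_rot: [180.0, 0.2, 3.0]
force: [-6.1, -0.9, 3.7]
gripper_width: 60.2
gripper_force: 2.8
```

Contact with the shelf edge is made at about 6 N. Now the first part of the lift, along the arc around the shelf edge.

send_rows(targets="0.0005 0 -0.001 0 0 0 66;0.0005 0 -0.0025 0 0 0 66;0.0005 0 -0.0045 0 0 0 66;0.0005 0 -0.006 0 0 0 66;0.0005 0 -0.008 0 0 0 66;0.0006 0 -0.0095 0 0 0 66;0.0007 0 -0.011 0 0 0 66;0.0008 0 -0.0125 0 0 0 66;0.0009 0 -0.014 0 0 0 66;0.001 0 -0.0155 0 0 0 66;0.0012 0 -0.017 0 0 0 66;0.0014 0 -0.018 0 0 0 66")

```text
time_s: 5.33
ee_pos: [504.1, 42.6, 20.1]
ee_rot: [180.0, 0.0, 3.0]
force: [-5.0, 0.3, 1.6]
gripper_width: 60.4
gripper_force: 2.5
```

Run:
```python
from h import *
a=eyes.grab_frame("scene")["image"][130:250,190:350]; print(env.state()["force"],env.state()["ee_pos"])
cv2.imwrite("pics/v3.png",cv2.convertScaleAbs(cv2.resize(a,None,fx=4,fy=4,interpolation=2),alpha=1.5))
```

```text
[-5.02043179 -0.6083243   1.583859  ] [504.16282961  42.61969761  20.24819451]
```

View pics/v3.png

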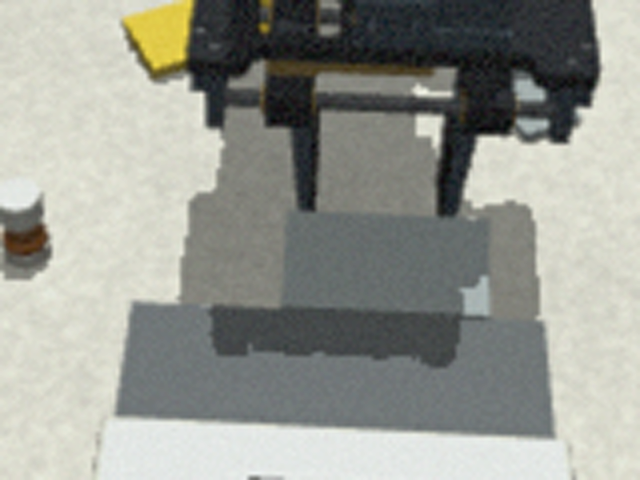

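The near edge has risen to about 24° and the far lip is held at the shelf edge (row ~310 in the crop). Continuing along the arc with a lighter press.

send_rows(targets="0.0008 0 -0.0024 0 0 0 66;0.0017 0 -0.0048 0 0 0 66;0.0029 0 -0.0071 0 0 0 66;0.0042 0 -0.0094 0 0 0 66;0.0057 0 -0.0115 0 0 0 66;0.0072 0 -0.0136 0 0 0 66;0.0089 0 -0.0156 0 0 0 66;0.0107 0 -0.0175 0 0 0 66;0.0126 0 -0.0194 0 0 0 66;0.0146 0 -0.0211 0 0 0 66;0.0167 0 -0.0227 0 0 0 66;0.0188 0 -0.0242 0 0 0 66")

```text
time_s: 6.38
ee_pos: [523.9, 43.7, 44.4]
ee_rot: [180.0, -0.1, 3.0]
force: [-0.4, -0.1, 0.3]
gripper_width: 60.2
gripper_force: 0.5
```

Run:
```python
from h import *
a=eyes.grab_frame("scene")["image"][130:250,190:350]; print(env.state()["force"],env.state()["ee_pos"])
cv2.imwrite("pics/v4.png",cv2.convertScaleAbs(cv2.resize(a,None,fx=4,fy=4,interpolation=2),alpha=1.5))
```

```text
[0.66264299 0.98691092 2.12992164] [524.52443675  43.7111203   44.68658575]
```

View pics/v4.png

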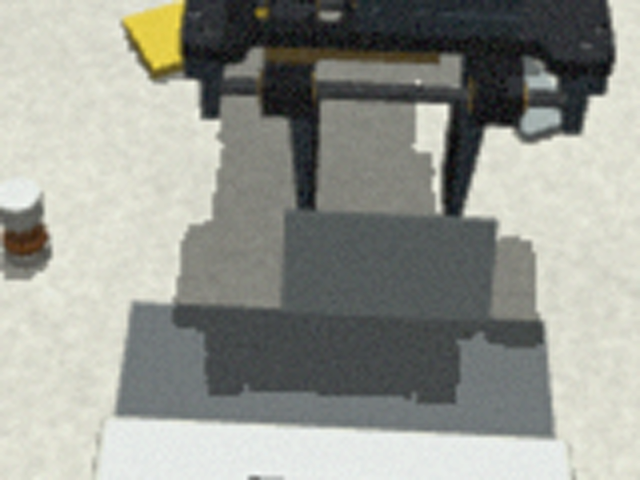

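The cassette is now about 61° up, standing along the shelf edge, with its top edge at crop row ~212. Next I bring it to vertical, keeping the tips above the face ledge.

send_rows(targets="0.0015 0 -0.0025 0 0 0 66;0.0027 0 -0.004 0 0 0 66;0.0046 0 -0.0052 0 0 0 66;0.0066 0 -0.0063 0 0 0 66;0.0086 0 -0.0072 0 0 0 66;0.0107 0 -0.008 0 0 0 66;0.0128 0 -0.0088 0 0 0 66;0.0149 0 -0.0094 0 0 0 66;0.017 0 -0.01 0 0 0 66;0.0191 0 -0.0104 0 0 0 66;0.0213 0 -0.0107 0 0 0 66;0.0235 0 -0.0109 0 0 0 66")

```text
time_s: 7.43
ee_pos: [546.9, 44.9, 55.1]
ee_rot: [180.0, -0.0, 3.0]
force: [-0.2, 0.8, 0.4]
gripper_width: 60.2
gripper_force: 0.0
```

send_rows(targets="0.002 0 0 0 0 0 66;0.004 0 0 0 0 0 66;0.006 0 0 0 0 0 66;0.008 0 0 0 0 0 66;0.01 0 0 0 0 0 66;0.012 0 0 0 0 0 66;0.014 0 0 0 0 0 66;0.016 0 0 0 0 0 66;0.018 0 0 0 0 0 66;0.018 0 0 0 0 0 66")

```text
time_s: 8.27
ee_pos: [565.2, 45.8, 55.1]
ee_rot: [180.0, -0.0, 3.0]
force: [0.2, 0.1, -0.4]
gripper_width: 60.3
gripper_force: 0.0
```

Run:
```python
from h import *
a=eyes.grab_frame("scene")["image"][130:250,190:350]; print(env.state()["force"],env.state()["ee_pos"])
cv2.imwrite("pics/v5.png",cv2.convertScaleAbs(cv2.resize(a,None,fx=4,fy=4,interpolation=2),alpha=1.5))
```

```text
[-0.29898692 -0.25917056 -0.43494555] [564.85242136  45.7786305   55.02455478]
```

View pics/v5.png

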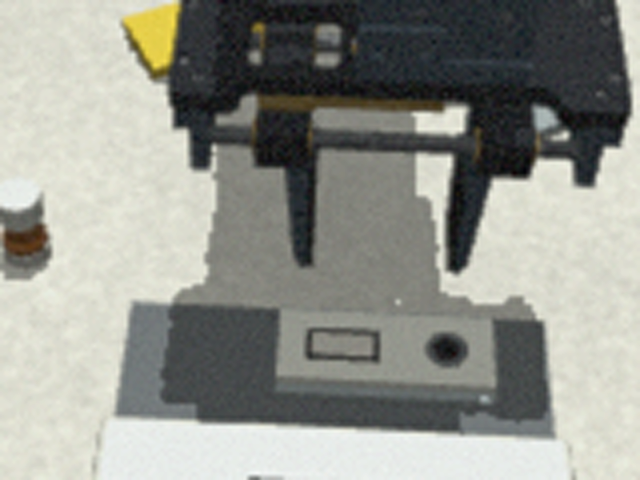

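It has flipped: the cassette lies face up on the shelf, with its window at (343,345) and its well at (447,349) in the crop. Now I back off, lower behind the near lip and push to the stop.

send_rows(targets="-0.012 0 0 0 0 0 66;-0.024 0 0 0 0 0 66;-0.036 0 0 0 0 0 66;-0.036 0 0.012 0 0 0 66;-0.036 0 0.024 0 0 0 66;-0.036 0 0.034 0 0 0 66;-0.036 0 0.041 0 0 0 66;-0.036 0 0.0445 0 0 0 66;-0.036 0 0.0445 0 0 0 66")

```text
time_s: 9.07
ee_pos: [528.3, 43.9, 9.7]
ee_rot: [180.0, 0.1, 3.0]
force: [-0.1, -0.9, 0.0]
gripper_width: 60.1
gripper_force: 0.0
```

send_rows(targets="0.004 0 0 0 0 0 66;0.008 0 0 0 0 0 66;0.012 0 0 0 0 0 66;0.016 0 0 0 0 0 66;0.02 0 0 0 0 0 66;0.024 0 0 0 0 0 66;0.028 0 0 0 0 0 66;0.031 0 0 0 0 0 66;0.034 0 0 0 0 0 66;0.037 0 0 0 0 0 66;0.04 0 0 0 0 0 66;0.042 0 0 0 0 0 66")

```text
time_s: 10.07
ee_pos: [571.1, 46.1, 10.5]
ee_rot: [180.0, -0.0, 3.0]
force: [0.0, 0.1, 0.7]
gripper_width: 60.2
gripper_force: 0.1
```

send_rows(targets="0.002 0 0 0 0 0 66;0.004 0 0 0 0 0 66;0.006 0 0 0 0 0 66;0.007 0 0 0 0 0 66;0.008 0 0 0 0 0 66;0.009 0 0 0 0 0 66;0.0095 0 0 0 0 0 66;0.0095 0 0 0 0 0 66")

```text
time_s: 10.73
ee_pos: [580.3, 46.6, 10.6]
ee_rot: [180.0, -0.0, 3.0]
force: [-0.4, -0.1, -0.2]
gripper_width: 60.2
gripper_force: 0.0
```

send_rows(targets="0.0005 0 0 0 0 0 66;0.001 0 0 0 0 0 66;0.0015 0 0 0 0 0 66;0.002 0 0 0 0 0 66;0.002 0 0 0 0 0 66")

```text
time_s: 11.15
ee_pos: [580.9, 46.6, 10.4]
ee_rot: [180.0, 0.2, 3.0]
force: [-4.9, -0.4, 2.8]
gripper_width: 60.1
gripper_force: 2.1
```

Seated, with 5 N against the stop. A brief firmer press to square it, then retreat.

send_rows(targets="0.0005 0 0 0 0 0 66;0.001 0 0 0 0 0 66;0.001 0 0 0 0 0 66;0 0 0 0 0 0 66;-0.003 0 0 0 0 0 66;-0.012 0 0 0 0 0 66;-0.03 0 0 0 0 0 66;-0.05 0 -0.01 0 0 0 66;-0.07 0 -0.04 0 0 0 66;-0.09 0 -0.08 0 0 0 66;-0.12 0 -0.11 0 0 0 66;-0.15 0 -0.14 0 0 0 66")

```text
time_s: 12.15
ee_pos: [435.2, 39.0, 148.9]
ee_rot: [180.0, -0.2, 3.0]
force: [-0.6, 0.3, 0.8]
gripper_width: 60.4
gripper_force: 0.0
```

send_rows(targets="0 0.03 -0.01 0 0 0 66;0 0.065 -0.02 0 0 0 66;0 0.1 -0.03 0 0 0 66;0 0.135 -0.04 0 0 0 66;0 0.17 -0.05 0 0 0 66;0 0.205 -0.05 0 0 0 66;0 0.24 -0.05 0 0 0 66;0 0.27 -0.05 0 0 0 66;0 0.27 -0.05 0 0 0 66")

```text
time_s: 12.9
ee_pos: [450.3, -235.6, 197.5]
ee_rot: [179.8, -0.2, 2.7]
force: [0.2, 0.3, 0.3]
gripper_width: 60.0
gripper_force: 0.0
```

Run:
```python
from h import *
fs=eyes.grab_frame("scene"); ft=eyes.grab_frame("top")
a=fs["image"][130:290,170:370]; b=ft["image"][80:240,180:380]
cv2.imwrite("pics/v6.png",cv2.convertScaleAbs(np.hstack([cv2.resize(q,None,fx=2,fy=2,interpolation=2) for q in(a,b)]),alpha=1.5))
def R2W(p): c,s=np.cos(np.radians(3)),np.sin(np.radians(3)); return [567.5+c*p[0]-s*p[1],28+s*p[0]+c*p[1],p[2]]
# expected seated lip rectangle at top of grey lip, z=15 ; face top rect z=20
for nm,x0,x1,z in(("lip",30,80,15),("face",35,75,20)):
  for n,f in(("scene",fs),("top",ft)):
    g=cv2.cvtColor(f["image"],cv2.COLOR_BGR2GRAY)
    for xx in((x0,x1)):
        q=w2px(f,[R2W((xx,-20,z)),R2W((xx,60,z))]); l,r=edge(g,q[0],q[1],4); w=px2w(f,l,z)[:,:2]-[567.5,28]
        c,s=np.cos(np.radians(3)),np.sin(np.radians(3)); w=w@np.array([[c,-s],[s,c]])
        print(nm,n,xx,w.round(1).tolist(),round(float(r),2),"ang",np.degrees(np.arctan2(*(w[1]-w[0]))).round(1))
```

```text
lip scene 30 [[32.3, -20.0], [31.6, 59.9]] 0.18 ang -0.5
lip scene 80 [[70.9, -19.6], [76.6, 60.4]] 1.14 ang 4.1
lip top 30 [[37.1, -19.9], [36.0, 60.2]] 0.24 ang -0.8
lip top 80 [[80.7, -20.0], [80.7, 60.0]] 0.06 ang -0.0
face scene 35 [[36.3, -20.0], [35.4, 60.0]] 0.19 ang -0.6
face scene 75 [[65.9, -19.8], [70.0, 60.5]] 0.76 ang 2.9
face top 35 [[36.6, -20.0], [34.8, 60.0]] 0.33 ang -1.2
face top 75 [[79.0, -20.0], [79.8, 60.0]] 0.21 ang 0.5
```

View pics/v6.png

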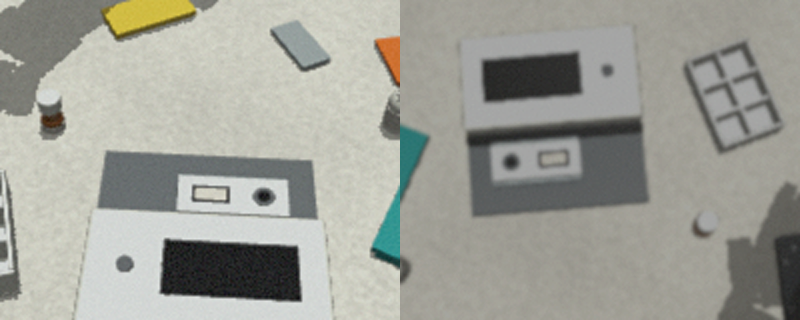

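Both crops show the cassette face up on the shelf, its far edge at the black stop and parallel to it (within about 0.6°). The bottle, vial and tray have not moved, and the arm is clear.

```bash
python3 -c "
from workcell import env
print(env.job_done())"
```

```text
the job is handed in; nothing more can be done
None
```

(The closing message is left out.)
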